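Close the gel-caster clamp and start its screw

TASK

Get the gel caster's clamp closed: push the white cap fully home on its post at one end of the clamp bar, then start the square-headed screw at the other end the careful way: turn it backward (anticlockwise seen from above) until it drops into its thread, then forward one full turn. Finish with the gripper still holding the screw's head firmly and still, and leave the other things on the bench where they are.

Things in the scene. Friction and masses are not known exactly. Their poses are not given: they have to be found in the camera images.
- caster: Gel-casting clamp fixed to the bench: white foot plate 130 (x) x 240 (y) x 12 mm, clear tray with a purple comb, and over it a grey clamp bar 30 mm wide along the y axis, its top 58 mm above the bench. Origin: centre of the foot's underside. The clamp screw stands at one end of the bar, the cap at the other, each 85 mm from the middle; which end is which varies.
- head (a point): Centre of the clamp screw's black square head, 28 x 28 mm across flats, 26 mm tall. x and y are square to its flats, z is up. 117 mm above the bench at the start, 111 mm once dropped, about 105 mm one turn later.
- screw: The upright clamp screw, 200 g: square head on a steel stem 18 mm thick (26 mm of it free below the head), then a flange 28 mm across; origin on its axis, 105 mm below the head's centre. It can only turn and move along its axis. It sinks by its own weight while fingers surround the head loosely (1 to 2 mm of play) and do not press it round; gripped tight, or pressed against a stop, it hangs in the fingers.
- screw_turn (a joint): Turn of the clamp screw, rad, growing clockwise seen from above (forward, screwing in). It starts between -0.3 and 0.6, resting on top of its thread; forward it soon jams there. Backward (falling values) it drops into the thread within 0.2 to 1.4 rad and meets a hard stop within 0.5 rad after the drop. From there it turns forward freely for 1.4 turns.
- screw_depth (a joint): How far the clamp screw has sunk, m: 0 resting on top of the thread, about 0.006 once dropped into the thread start, then 0.006 more per forward turn (with up to 0.001 of axial play).
- cap_top (a point): Centre of the top face of the white ribbed push-on cap, 34 mm across and 25 mm tall, upright on the plain post at the other end of the clamp bar. 93 mm above the bench when raised, 83 mm when fully home with its rim on the bar. z is up.
- cap (a joint): How far the cap has been pushed down, m: starts at 0 to 0.001; 0.010 is fully home, against a hard stop. A sprung detent half way resists with about 8 N, then the cap snaps down and stays.
- marker: Bystander: white marker pen with a black cap lying on the bench, 130 mm long, 16 mm thick; origin at the middle of its length.
- comb: Bystander: spare purple gel comb lying flat, 85 x 40 x 5 mm; origin at the centre of its underside.
- reagent: Bystander: closed amber jar, 54 mm wide, 90 mm tall; origin at the centre of its underside.
- beaker: Bystander: clear plastic beaker, 64 mm wide, 85 mm tall; origin at the centre of its underside.
- tipbox: Bystander: white pipette-tip box, 85 x 125 x 49 mm; origin at the centre of its underside.
- plates: Bystander: glass gel plate lying flat, 100 x 85 x 9 mm; origin at the centre of its underside.
- driver: Bystander: small screwdriver lying on the bench, 160 mm long; origin at the middle of its length.

How it is judged:
On the way, in this order (a step that is already met when the one before it is completed fails the run):
1. the cap is pushed fully home (value of joint cap above 0.0085 m), for 0.2 s.
2. the screw, turned backward, has dropped into its thread (value of joint screw_depth between 0.0042 and 0.0085 m and value of joint screw_turn below 0 rad), for 0.1 s.
At the end, for the whole second after the job is handed in: The cap is within 1.5 mm of fully home; the screw stands one turn (within about 30 degrees) forward of where it dropped, at least 9.5 mm down in its thread and not turning; the fingers press on the screw with more than 3 N (value of joint cap above 0.0085 m and value of joint screw_turn between 4.7 and 6.2 rad and value of joint screw_depth between 0.0095 and 0.015 m and contact force between the fingers and screw above 3 N and velocity of joint screw_turn between -0.15 and 0.15 rad/s); the arm keeps its last pose, push and grip.
It fails at once if a bystander (marker, spare comb, jar, beaker, tip box, glass plate or screwdriver) is pushed more than 30 mm from its place (distance of any of marker, comb, reagent, beaker, tipbox, plates, driver from where it was at the start of the episode above 0.03 m).
It also fails if it takes over 72 s, if anything falls off the work surface, if the arm or the gripper's body presses on something with over 40 N, if the wrist force passes 120 N, or if a joint passes its speed limit or range.

ROBOT

A 6-joint arm with a two-finger parallel gripper is mounted at the origin on the work surface. World frame = base frame: x ahead of the robot, y to its left, z up, the work surface at z = 0. Lengths are in m, angles in rad, forces in N, time in s.
With the tool pointing down it reaches from about 0.3 to 0.825 m from the base axis. Payload 5.4 kg.
Tool frame: the origin (TCP) lies at the very end of the fingers, on their centre line; the grasp point (between the pads) lies 19 mm behind it; z points along the fingers, y is the line along which they close (so a half turn about z gives the same grasp; the last joint's range is limited). The gripper opens to 92 mm and grips with 3 to 60 N. Pads are 20 mm wide; open, the fingers measure 128 mm over their backs; the gripper's body (75 mm by 189 mm) begins 69 mm behind the grasp point.
Start: joints at [1.013, 0.158, 1.597, -0, 1.386, -0.21], TCP at [0.196, 0.541, 0.215] pointing down, gripper open.
Joint ranges: [-2.91, 2.91], [-0.94, 2.29], [0.18, 2.7], [-1.29, 4.43], [0.17, 2.64], [-3, 3]. Speed limits (rad/s): [2.57, 2.57, 3.14, 3.14, 3.14, 3.14].

INTERFACE

Orientations are given as a rotation vector (axis times angle).
In Python, from workcell import bot gives the robot as it stands. Calls block until the motion is done:
- bot.goto(position, orientation): joint-space move of the TCP to a pose.
- bot.line_to(position, rot=None, max_speed=0.15): straight line of the TCP; rot=None keeps the orientation; max_speed is the mean speed in m/s.
- bot.set_joints(angles): joint-space move.
- bot.set_gripper(opening, newtons=None): opening from 0.0 (shut) to 1.0 (fully open); newtons is the grip in N (None keeps the last); returns when the fingers have stopped.
- bot.hold(seconds).
- bot.inverse_kinematics(position, orientation): joint angles nearest the present ones, or None.
- bot.read_camera(name): name is "scene" or "top"; returns a dict with "pixels" (384x512x3 uint8, blue, green, red), "fx", "fy", "cx", "cy" (pixels), "R" (3x3) and "t" (3): a world point X has camera coordinates R X + t. Camera axes: x right, y down, z forward; pixel columns grow to the right and rows downward; lengths in m; the calibration is good to about 2 mm. A picture is of the moment at which its call begins. There is no depth.
A pose or a line that the arm cannot do raises bot.MotionError and nothing moves.
- bot.job_done(): hands the job in; it is judged then, once.
Readings, each from a call of its own:
- bot.current_clock(): time.
- bot.current_joints(): joint angles.
- bot.current_joint_vel(): joint speeds.
- bot.current_effort(): joint torques, N m.
- bot.current_ee_pos(): TCP position.
- bot.current_tool_rot(): TCP orientation.
- bot.current_contact_force(): force on the tool from outside, world axes, zero at the start.
- bot.current_ft_torque(): the same for the moment, N m.
- bot.current_opening(): opening from 0.0 (shut) to 1.0 (fully open).
- bot.current_grip_force(): force on a finger pad.
Only numpy, scipy, OpenCV 4.12 (cv2) and the standard library are available. Lean on these libraries where they do the work, as an engineer would, in place of code of your own. Each camera call takes 0.05 s, during which the arm holds its last target. There are 200 camera calls.

## Working session

There is one attempt and no reset: what is moved stays moved. The work goes in short steps, each a Python script; the robot and the scene stay as the last script left them, time stands still between calls to the robot, and variables do not carry over. Pictures are saved under pics/ and viewed, at most 10 in all, crops included, and the job is handed in when it is done.

```bash
mkdir -p pics; python3 - <<'E'
from workcell import bot
import cv2,numpy as np
for n in("scene","top"):
    c=bot.read_camera(n); cv2.imwrite(f"pics/{n}0.png",c["pixels"]); print(n,c["fx"],c["cx"],c["cy"],c["R"],c["t"])
print(bot.current_clock(),bot.current_tool_rot(),bot.current_opening())
E
```

```text
scene 369.621826189132 254.015157627089 193.3166192429455 [[-0.04860341  0.99880947 -0.00416648]
 [ 0.76388364  0.03448339 -0.64443206]
 [-0.64352116 -0.03450431 -0.76465022]] [ 0.03127829 -0.33128115  1.35645054]
top 493.4385067353201 252.69157175519965 195.13794012978246 [[-0.01450061 -0.99985897 -0.00847234]
 [-0.99646584  0.01515149 -0.08262114]
 [ 0.08273786  0.00724434 -0.99654501]] [0.03174257 0.54993904 1.28662882]
0.1 [-5.43475035e-01 -3.09358053e+00  2.50896250e-03] 1.0009080555758103
```

View pics/scene0.png

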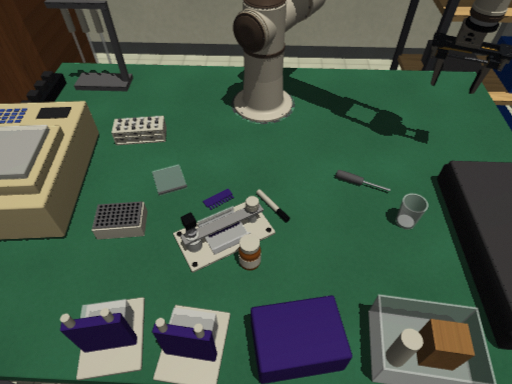

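View pics/top0.png

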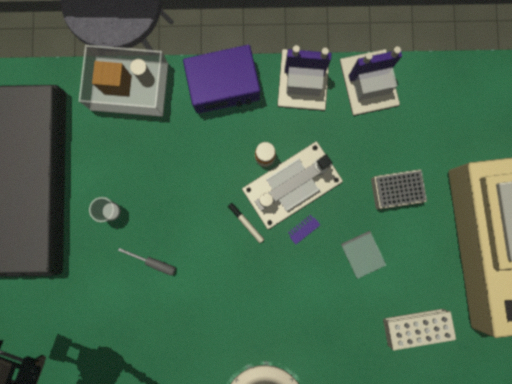

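The clamp's black head is at scene (190,220) / top (324,162), and the white cap at scene (252,204) / top (266,201). The jar stands close by at top (265,154). Next I'll enlarge both views.

```bash
python3 - <<'E'
import cv2,numpy as np
a=cv2.imread("pics/top0.png")[130:240,225:355]; b=cv2.imread("pics/scene0.png")[180:280,165:295]
a=cv2.resize(a,(780,660),interpolation=cv2.INTER_CUBIC)[:, :]
cv2.imwrite("pics/c.png",np.vstack([cv2.resize(a,(354,300)),cv2.resize(b,(354,272),interpolation=cv2.INTER_CUBIC)]) if 0 else np.hstack([cv2.resize(a,(400,338)),cv2.copyMakeBorder(cv2.resize(b,(400,308),interpolation=cv2.INTER_CUBIC),0,30,0,0,0)]))
t=cv2.imread("pics/top0.png");s=cv2.imread("pics/scene0.png")
for n,im,(x0,y0,x1,y1) in(("top",t,(310,145,340,180)),("scene",s,(175,208,205,232))):
    m=(im.max(2)<60).astype(np.uint8); m2=np.zeros_like(m); m2[y0:y1,x0:x1]=m[y0:y1,x0:x1]
    for c in cv2.findContours(m2,0,1)[0]:
        if cv2.contourArea(c)>15: print(n,cv2.contourArea(c),cv2.minAreaRect(c),cv2.boundingRect(c))
E
```

```text
top 94.5 ((324.076904296875, 162.1153564453125), (9.707253456115723, 11.648704528808594), 56.3099365234375) (318, 155, 14, 15)
scene 185.5 ((189.20001220703125, 222.4000244140625), (17.88854217529297, 13.416407585144043), 63.43495178222656) (181, 212, 15, 20)
```

View pics/c.png

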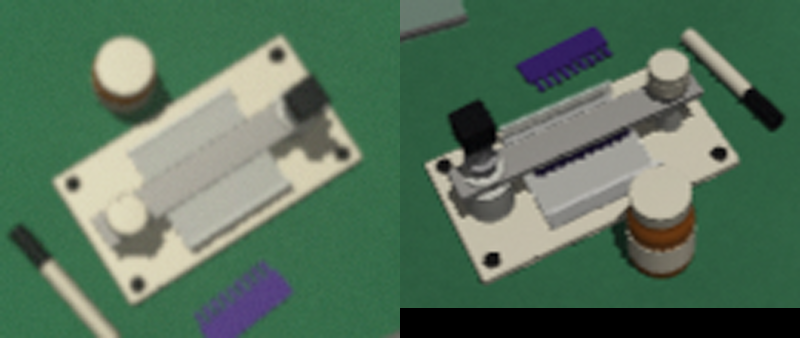

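The enlarged views show the foot plate, with the bar running from the cap at lower left to the head at upper right. The head's top face is at top px ≈(324,162), the cap's at ≈(266.5,200).

```bash
cat > h.py <<'E'
from workcell import bot
import numpy as np,cv2
from scipy.spatial.transform import Rotation as Rn
def ray(c,u,v,z):
    R,t=np.array(c["R"]),np.array(c["t"]); o=-R.T@t
    d=R.T@np.array([(u-c["cx"])/c["fx"],(v-c["cy"])/c["fy"],1]); return o+d*(z-o[2])/d[2]
def rot(yaw):  # tool down, closing axis (y) at yaw+90deg in world
    return (Rn.from_euler("z",yaw)*Rn.from_euler("x",np.pi)).as_rotvec()
E
python3 - <<'E'
from h import *
T=bot.read_camera("top");S=bot.read_camera("scene")
im=T["pixels"].astype(int)
# foot: not green/purple, bright warm
hsv=cv2.cvtColor(T["pixels"],cv2.COLOR_BGR2HSV)
g=((hsv[...,0]>40)&(hsv[...,0]<95)&(hsv[...,1]>90))
m=np.zeros(g.shape,np.uint8); m[135:235,230:350]=(~g&(im.max(2)>90))[135:235,230:350]
m=cv2.morphologyEx(m,cv2.MORPH_OPEN,np.ones((3,3)))
c=max(cv2.findContours(m,0,1)[0],key=cv2.contourArea); print(cv2.contourArea(c))
r=cv2.minAreaRect(c); b=cv2.boxPoints(r); print(b)
P=np.array([ray(T,*p,.012) for p in b]); print(P.round(4),P.mean(0))
print(np.linalg.norm(np.diff(P,axis=0),axis=1))
man=np.array([(52,180),(280,37),(362,160),(135,305)])/3.077+[225,130]
Q=np.array([ray(T,*p,.012) for p in man]); print(Q.round(4),Q.mean(0)); 
d=Q[1]-Q[0]+Q[2]-Q[3]; print("axis deg",np.degrees(np.arctan2(d[1],d[0])))
print("head",ray(T,324.1,162,.122),ray(S,189.2,222,.117),"cap",ray(T,266.5,200,.093),ray(S,251.5,202.5,.093))
ht=cv2.resize(T["pixels"][145:180,305:345],None,fx=10,fy=10,interpolation=cv2.INTER_CUBIC)
hs=cv2.resize(S["pixels"][200:245,170:210],None,fx=8.75,fy=350/45,interpolation=cv2.INTER_CUBIC)
o=np.hstack([ht,hs]); o=np.clip(o.astype(float)*1.8,0,255).astype(np.uint8)
cv2.imwrite("pics/h.png",o)
E
```

```text
4283.5
[[239.81174 187.84708]
 [317.00583 138.72354]
 [344.26468 181.55884]
 [267.0706  230.68237]]
[[ 0.5714  0.0579  0.012 ]
 [ 0.7014 -0.1521  0.012 ]
 [ 0.584  -0.2221  0.012 ]
 [ 0.4558 -0.0132  0.012 ]] [ 0.57814591 -0.08238096  0.012     ]
[0.24696246 0.13662976 0.24506694]
[[ 0.5695  0.0523  0.012 ]
 [ 0.6924 -0.1492  0.012 ]
 [ 0.5829 -0.2177  0.012 ]
 [ 0.4599 -0.0181  0.012 ]] [ 0.57618047 -0.08316489  0.012     ]
axis deg -58.496369439570856
head [ 0.62133768 -0.15420188  0.122     ] [ 0.6275045  -0.15276026  0.117     ] cap [ 0.5317647 -0.0113984  0.093    ] [ 0.54307936 -0.01087899  0.093     ]
```

View pics/h.png

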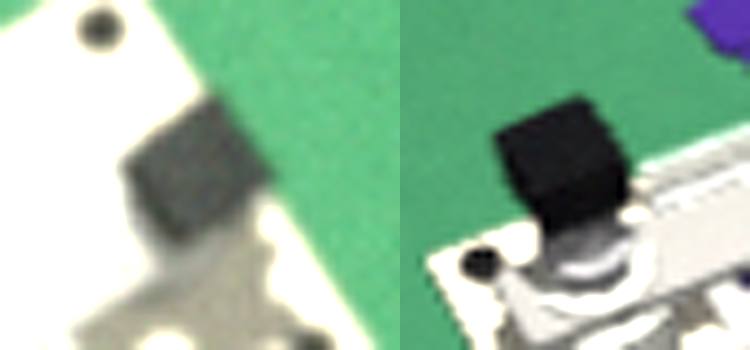

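The head's flats sit about 37° (mod 90) in world yaw, and the caster's axis is at about -58.5°. That puts the head at (0.6215,-0.155) and the cap at (0.532,-0.011), consistent with the known 85 mm offsets. Cap first.

```bash
python3 - <<'E'
from h import *
for k in range(-2,3):
    y=np.radians(37+90*k); q=bot.inverse_kinematics([.6215,-.1545,.09],rot(y)); print(37+90*k,None if q is None else np.round(q,3))
qq=[bot.inverse_kinematics([.532,-.011,.13],rot(np.radians(a))) for a in(-58.5,31.5,121.5,-148.5)]
print([None if q is None else round(q[5],2) for q in qq])
bot.set_gripper(0,20)
a=min([31.5,-148.5,-58.5,121.5],key=lambda a:abs(bot.inverse_kinematics([.532,-.011,.13],rot(np.radians(a)))[5]))
bot.goto([.532,-.011,.16],rot(np.radians(a)))
bot.line_to([.532,-.011,.097])
z=.097
f0=np.array(bot.current_contact_force())
while z>.078:
    z-=.001; bot.line_to([.532,-.011,z],max_speed=.02)
    f=np.array(bot.current_contact_force())-f0; print(round(z,4),round(bot.current_ee_pos()[2],4),f.round(1))
    if abs(f[2])>22: break
bot.hold(.3); print(bot.current_contact_force(),bot.current_ee_pos(),bot.current_clock())
bot.line_to([.532,-.011,.17]); 
E
```

```text
-143 [-0.432  0.439  1.508 -0.     1.195 -2.649]
-53 [-0.432  0.439  1.508 -0.     1.195  2.064]
37 [-0.432  0.439  1.508 -0.     1.195  0.493]
127 [-0.432  0.439  1.508  0.     1.195 -1.078]
217 [-0.432  0.439  1.508 -0.     1.195 -2.649]
[np.float64(2.34), np.float64(0.77), np.float64(-0.8), np.float64(-2.37)]
0.096 0.097 [-0.1  1.3 -1.3]
0.095 0.0951 [-0.2  0.7 -1.4]
0.094 0.0939 [-0.4  0.9 -0.1]
0.093 0.0929 [ 0.7  2.1 -0.4]
0.092 0.092 [-0.4  1.8 -0.3]
0.091 0.0911 [-0.9  0.2  1.1]
0.09 0.09 [-0.8  1.1  1.3]
0.089 0.0888 [0.3 1.  0.2]
0.088 0.0876 [ 0.   0.3 -1.2]
0.087 0.0868 [-1.2  1.2 -0.6]
0.086 0.0859 [-1.4  0.4 -0.5]
0.085 0.085 [ 0.4  1.  -1.6]
0.084 0.084 [0.2 1.4 0.4]
0.083 0.0834 [-1.9  0.6  3.8]
0.082 0.0833 [-4.2  2.7 10.7]
0.081 0.0833 [-7.6  2.1 16.8]
0.08 0.0832 [-10.1   3.3  22.7]
[-11.04457003   2.19339065  24.46142045] [ 0.53231123 -0.01102556  0.08318057] 8.975
```

```bash
python3 - <<'E'
from h import *
bot.goto([.6215,-.1545,.26],rot(np.radians(37)))
bot.set_gripper(.5,5)
o=[]
for n,(x,y) in(("scene",(235,190)),("top",(245,180))):
    c=bot.read_camera(n)["pixels"]; c0=cv2.imread(f"pics/{n}0.png")
    for i in(c0,c): o.append(cv2.resize(i[y:y+40,x:x+40],(200,200),interpolation=cv2.INTER_CUBIC))
cv2.imwrite("pics/cap.png",np.hstack(o)); print(bot.current_clock(),bot.current_joints()[5],bot.current_opening())
E
```

```text
11.4167 0.49301051635044735 0.4991573348804328
```

View pics/cap.png

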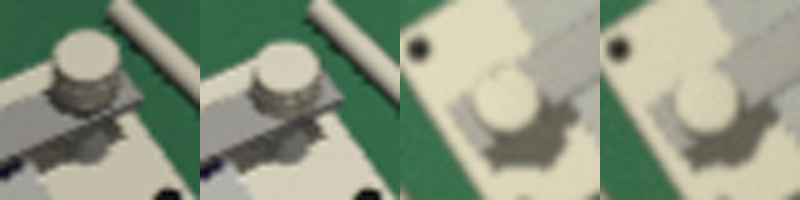

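The before/after pairs show the cap lower in both views with its rim on the bar, so it is home. Next I'll close gently on the head at two perpendicular yaws to centre on it.

```bash
python3 - <<'E'
from h import *
p=np.array([.6215,-.1545,.095])
bot.line_to(p)
for yaw in(127,37):
    y=np.radians(yaw)
    bot.goto(p,rot(y)); 
    f0=np.array(bot.current_contact_force()); bot.set_gripper(0.2,4); bot.hold(.2)
    f=np.array(bot.current_contact_force())-f0; ty=np.array([np.sin(y),-np.cos(y)])
    print(yaw,"open mm",bot.current_opening()*92,"grip",bot.current_grip_force(),"f.y",f[:2]@ty,"f",f.round(1),"Tz",np.round(bot.current_ft_torque(),2),bot.current_ee_pos())
    if yaw==127: bot.set_gripper(.5)
print(bot.current_clock())
E
```

```text
127 open mm 27.69507355036846 grip 4.000320006161928 f.y 7.384521572772329 f [ 5.2  5.3 -1.5] Tz [ 0.78 -0.74 -0.  ] [ 0.62274555 -0.15276887  0.0951203 ]
37 open mm 28.501561856070552 grip 3.9997118047904223 f.y 8.279614141495808 f [ 5.3 -6.4 -3.5] Tz [-0.99 -0.64  0.  ] [ 0.62323105 -0.15672742  0.09584929]
17.3
```

```bash
cat >> h.py <<'E'
P=np.array([.6248,-.1555,.092])
LOOSE=.3205
def j6(v):
    q=np.array(bot.current_target if hasattr(bot,"current_target") else Q0); q[5]=v; bot.set_joints(q)
E
python3 - <<'E'
from h import *
bot.set_gripper(LOOSE,20); bot.line_to(P,max_speed=.05)
Q=np.array(bot.inverse_kinematics(P,rot(np.radians(37)))); np.save("Q.npy",Q)
bot.set_joints(Q); bot.hold(.1)
print(bot.current_ee_pos(),np.round(bot.current_contact_force(),1),bot.current_opening()*92,bot.current_clock())
a=Q[5]
for i in range(16):
    a-=.13; q=Q.copy(); q[5]=a; bot.set_joints(q)
    T=[bot.current_ft_torque()[2]]; 
    q[5]=a+.06; bot.set_joints(q); bot.hold(.08); T.append(bot.current_ft_torque()[2])
    print(round(a,2),round(a-Q[5],2),np.round(T,3),round(bot.current_joints()[5]-a,3),np.round(bot.current_contact_force(),1),round(bot.current_clock(),1))
    if abs(T[0])>.6 or bot.current_clock()>32: break
im=bot.read_camera("scene")["pixels"];c0=cv2.imread("pics/scene0.png")
cv2.imwrite("pics/d.png",np.hstack([cv2.resize(i[185:245,160:230],(400,343),interpolation=cv2.INTER_CUBIC) for i in(c0,im)]))
E
```

```text
[ 0.62478185 -0.15540229  0.0920388 ] [1.  0.1 0.2] 29.535181962360642 18.125
0.36 -0.13 [0.001 0.002] 0.06 [0.6 0.3 0.7] 18.7
0.23 -0.26 [0.003 0.035] 0.06 [ 0.4 -0.2  0.2] 19.3
0.1 -0.39 [-0.011  0.015] 0.06 [0.7 0.1 0.4] 20.0
-0.03 -0.52 [-0.039 -0.026] 0.06 [ 0.1 -0.5 -0.3] 20.6
-0.16 -0.65 [0.012 0.005] 0.06 [-0.6  0.4  0.2] 21.2
-0.29 -0.78 [0.032 0.004] 0.06 [ 0.1  0.2 -0.6] 21.9
-0.42 -0.91 [-0.072 -0.063] 0.06 [0.2 0.2 0.3] 22.5
-0.55 -1.04 [-0.483 -0.323] 0.06 [ 1.8 -3.3 -1.1] 23.1
-0.68 -1.17 [-0.714 -0.535] 0.059 [ 3.4 -2.9 -2.2] 23.8
```

View pics/d.png

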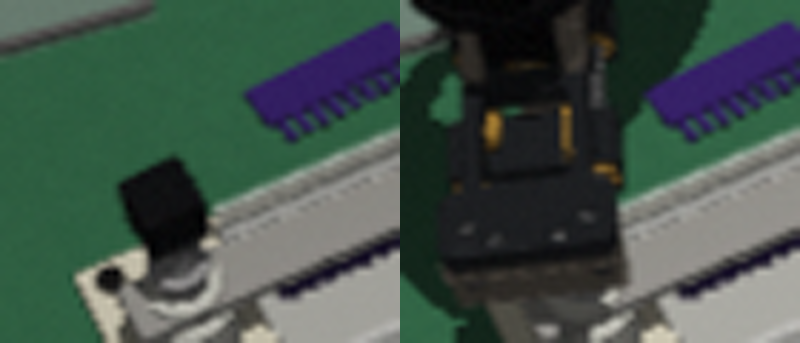

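The left half shows the head before; on the right the gripper covers it. The torque rise at Δ≈-0.95 rad is the back stop. I'll unload the fingers in small steps so the screw can drop, then lift off and look.

```bash
python3 - <<'E'
from h import *
Q=np.load("Q.npy"); q=Q.copy()
for a in(-.52,-.46,-.42,-.38,-.34,-.30):
    q[5]=a; bot.set_joints(q); bot.hold(.12); print(a,np.round(bot.current_ft_torque()[2],3))
bot.set_gripper(.5); bot.line_to(P+[0,0,.1],max_speed=.2); print(bot.current_clock())
im=bot.read_camera("scene")["pixels"];c0=cv2.imread("pics/scene0.png")
cv2.imwrite("pics/e.png",np.hstack([cv2.resize(i[205:245,170:215],(400,356),interpolation=cv2.INTER_CUBIC) for i in(c0,im)]))
E
```

```text
-0.52 -0.298
-0.46 -0.147
-0.42 -0.105
-0.38 -0.065
-0.34 -0.063
-0.3 -0.055
27.1083
```

View pics/e.png

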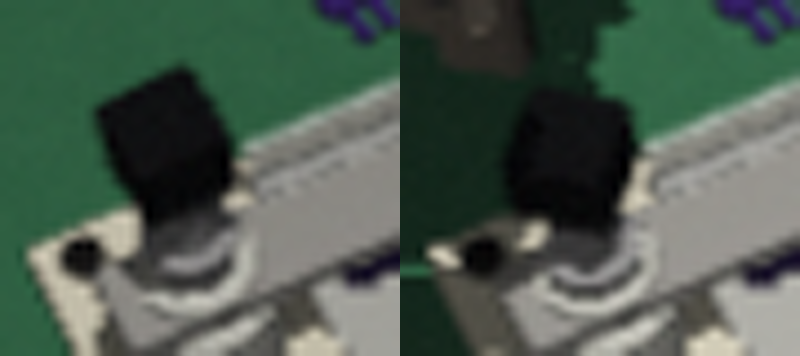

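In the right half the head has turned and sits about 1–2 px lower, matching the 6 mm drop; the flange is nearer the bar. I'll regrip a quarter turn back and turn forward loosely in chunks, watching for jamming.

```bash
python3 - <<'E'
from h import *
p=P.copy(); p[2]=.089
Q=np.array(bot.inverse_kinematics(p,rot(np.radians(37)))); Q=Q if abs(Q[5])<1 else None
np.save("Q2.npy",Q); q=Q.copy(); a=-1.90
u=np.array(bot.inverse_kinematics(p+[0,0,.1],rot(np.radians(37)))); u[5]=a; bot.set_joints(u)
q[5]=a; bot.set_joints(q); bot.set_gripper(LOOSE,20); bot.hold(.1)
print(bot.current_opening()*92,np.round(bot.current_ft_torque()[2],3),bot.current_ee_pos(),bot.current_clock())
while a<2.94:
    a=min(a+.55,2.95); q[5]=a; bot.set_joints(q)
    T=bot.current_ft_torque()[2]; print(round(a,2),round(T,3),np.round(bot.current_contact_force(),1),round(bot.current_clock(),1))
    if abs(T)>.5: break
E
```

```text
29.653606893746577 0.018 [ 0.62506869 -0.1555805   0.08946221] 29.6
-1.35 -0.046 [ 0.   0.7 -0.4] 30.2
-0.8 -0.025 [ 0.1  0.3 -0.8] 30.8
-0.25 0.025 [ 0.1  0.4 -0.6] 31.4
0.3 -0.019 [-0.   0.   0.3] 32.0
0.85 -0.067 [-0.6  0.9  0.4] 32.6
1.4 0.019 [-0.1 -0.7 -0.3] 33.1
1.95 -0.032 [-0.5 -0.9 -0.2] 33.7
2.5 -0.005 [-0.4 -0.   0.3] 34.3
2.95 -0.007 [ 1.3 -0.3  0.4] 34.8
```

```bash
python3 - <<'E'
from h import *
q=np.load("Q2.npy"); p=P.copy(); p[2]=.089
bot.set_gripper(.5)
q[5]=2.87-np.pi; bot.set_joints(q); bot.set_gripper(LOOSE,20); a=q[5]
while a<1.39:
    a=min(a+.55,1.40); q[5]=a; bot.set_joints(q); print(round(a,2),round(bot.current_ft_torque()[2],3),round(bot.current_clock(),1))
q[5]=1.36; bot.set_joints(q); bot.hold(.3)
bot.set_gripper(.5); bot.line_to(p+[0,0,.12],max_speed=.2)
u=np.array(bot.current_joints()); u[0]+=.35; bot.set_joints(u); print(bot.current_clock())
o=[]
for n,(x,y) in(("scene",(170,205)),("top",(300,145))):
    c0=cv2.imread(f"pics/{n}0.png");c=bot.read_camera(n)["pixels"]
    for i in(c0,c): o.append(cv2.resize(np.clip(i[y:y+40,x:x+45].astype(float)*1.6,0,255).astype(np.uint8),(400,280),interpolation=cv2.INTER_CUBIC))
cv2.imwrite("pics/f.png",np.vstack([np.hstack(o[:2]),np.hstack(o[2:])]))
E
```

```text
0.28 -0.001 39.0
0.83 0.017 39.6
1.38 0.034 40.2
1.4 -0.045 40.5
43.0833
```

View pics/f.png

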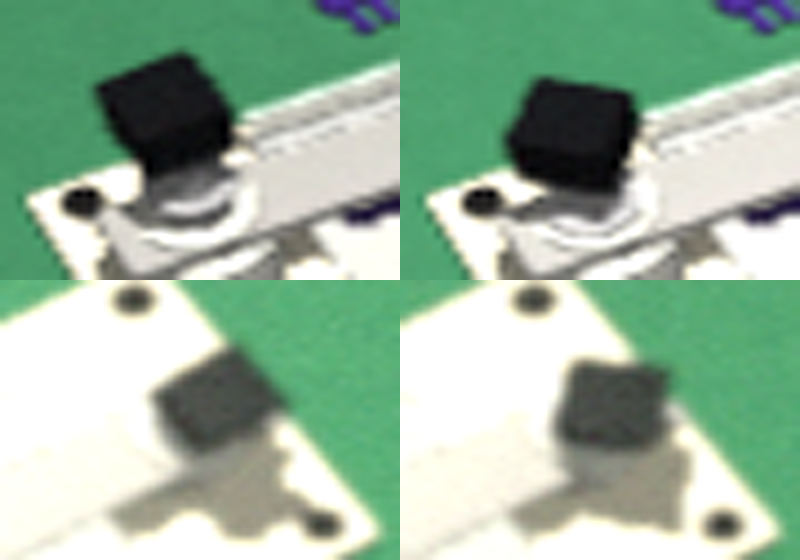

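The head has sunk about 3 px from the start, which matches 12 mm, and its flats are at the predicted yaw (about -9°), so screw_turn ≈ 5.4. Final step: regrip firmly and check.

```bash
python3 - <<'E'
from h import *
p=P.copy(); p[2]=.087
q=np.load("Q2.npy")
u=np.array(bot.current_joints()); u[0]-=.35; u[5]=1.33; bot.set_joints(u)
q[5]=1.33; bot.set_joints(q); bot.set_gripper(.2,25); bot.hold(.8)
print(bot.current_opening()*92,bot.current_grip_force(),np.round(bot.current_contact_force(),1),np.round(bot.current_ft_torque(),2),bot.current_joints()[5],np.abs(bot.current_joint_vel()).max(),bot.current_ee_pos(),bot.current_clock())
E
```

```text
27.674069125896118 24.995138347148895 [1.9 1.2 6.4] [0.31 0.   0.03] 1.32999381226722 0.0018025010761110523 [ 0.62668146 -0.15590134  0.09158302] 45.8333
```

The grip is firm, but there is an unexplained upward force of 6 N and a 2.5 mm offset. I'll release, check the free pose and regrip.

```bash
python3 - <<'E'
from h import *
q=np.load("Q2.npy"); q[5]=1.33
def s(): print(round(bot.current_opening()*92,1),np.round(bot.current_contact_force(),1),np.round(bot.current_ee_pos(),4),round(bot.current_clock(),1))
bot.set_gripper(.36); bot.hold(.3); s()
bot.set_joints(q); bot.hold(.3); s()
bot.set_gripper(.2,15); bot.hold(1); s(); print(bot.current_grip_force(),bot.current_ft_torque()[2],np.abs(bot.current_joint_vel()).max())
im=bot.read_camera("scene")["pixels"]; cv2.imwrite("pics/g.png",cv2.resize(im[170:260,140:290],(800,480),interpolation=cv2.INTER_CUBIC))
E
```

```text
33.1 [-0.4 -0.3  0. ] [ 0.6247 -0.1555  0.0888] 46.4
33.2 [-1.1 -0.2 -0.6] [ 0.6248 -0.1555  0.089 ] 47.0
28.0 [-0.8 -1.1  0.2] [ 0.6248 -0.1555  0.089 ] 48.2
14.997030347585678 -0.016376118927736667 0.0021954026610024133
```

View pics/g.png

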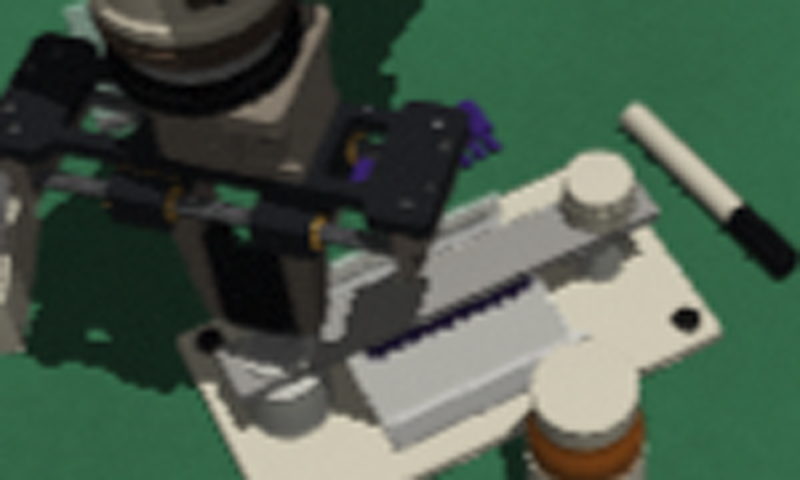

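The gripper now holds the head with no side load: 15 N grip, centred and still. The cap is home and the jar and marker haven't moved.

```bash
python3 -c "
from workcell import bot
print(bot.job_done())"
```

```text
the job is handed in; nothing more can be done
None
```

The job is handed in, with no verdict returned: the cap is fully home, and the screw was turned back until it dropped, then forward about one turn (by camera and wrist angle, roughly 12 mm down); the gripper holds its head still at 15 N.

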